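# Drift a rack's foot bracket into line with a tapered pin

### The job

The rack's steel foot bracket lies on its grey anchor block, but its hole is a few millimetres out of line with the hole hidden beneath it. Take the tapered pin from the wooden stand, start its point in the bracket's hole and work it gently down through both holes, letting it draw the bracket into line, until its collar sits flat on the bracket; then let go of it. Let only the pin move the bracket, never strain the pin sideways or downwards with more than about 10 newtons, and leave the things round about where they are.

Things in the scene. Friction and masses are not known exactly. Their poses are not given: they have to be found in the camera images.
- pin: tapered alignment pin, 122 mm long, 220 g, of oiled steel, standing point down in the stand. Origin on its axis at the underside of the collar (38 mm diameter, 6 mm thick); own z runs up the handle. The square black handle, 22 x 22 mm, its faces looking along own x and y, reaches from 6 to 62 mm above the origin; the straight shank, 22 mm diameter, 20 mm down from it
- pin_tip (a point): the flat point of the pin, 4 mm diameter, on its axis 60 mm below the pin's origin; from here a 40 mm long taper widens to the 22 mm shank
- stand: wooden block 70 x 90 x 64 mm with four upright holes, fixed to the desk; origin under its centre, its 90 mm side along own y. The pin stands in the central 27 mm hole, its collar resting on the top (pin origin 64 mm above the desk)
- bracket: loose L-shaped steel foot bracket, about 0.6 kg, lying flat on the anchor block, held by friction only. Origin on the underside at the centre of its hole, 56 mm above the desk. Flat leg 66 (own x) x 84 (own y) x 8 mm; upright leg 40 mm high from the underside, at own x = 33 to 39 mm, with two low gussets
- bracket_hole (a point): centre of the bracket's one hole at the upper face of the flat leg, 64 mm above the desk: a 24 mm through hole with a 1 mm chamfer; own axes as the bracket's. At the start it is over the anchor block's centre
- anchor: grey anchor block 84 (own x) x 104 (own y) x 56 mm with two bolted ears, fixed to the desk under the bracket; origin under its centre. Rigid in its top, flush, sits a 10 mm thick steel insert with a 24 mm through hole (1 mm chamfer), empty below
- anchor_top (a point): centre of the anchor block's top. The insert's hole is about 8 mm off this point, in a direction not given, different each time. The pin's point enters both holes, then the taper bears on one side of the insert's hole, which pushes the pin towards the insert's axis; pin and bracket must follow that side force. A pin held stiffly over the block's centre jams and overloads
- sugar_tub: bystander: small white tub with lid, 66 mm wide, 54 mm high; origin under its centre
- pod_a: bystander: white coffee pod, 51 mm wide, 45 mm high, left and back; origin under its centre
- pod_b: bystander: white coffee pod, 51 mm wide, 45 mm high, near the front edge in the middle; origin under its centre
- tumbler: bystander: tumbler with lid and handle, 118 mm across the handle, 108 mm high; origin under its centre
- pod_c: bystander: white coffee pod, 51 mm wide, 45 mm high, on the left towards the microwave; origin under its centre
- pod_d: bystander: white coffee pod, 51 mm wide, 45 mm high, at the front right; origin under its centre
- sanitiser: bystander: pump bottle, 62 mm wide, 166 mm high; origin under its centre

How it is judged:
On the way, in this order (a step that is already met when the one before it is completed fails the run):
1. the pin is lifted clear of the stand (height (world z) of pin_tip above 0.072 m), for 0.1 s.
2. the pin's point is in the bracket's hole (z of pin_tip in the frame of bracket_hole below -0.002 m and horizontal distance between pin_tip and bracket_hole below 0.014 m), for 0.1 s.
At the end, for the whole second after the job is handed in: the pin stands upright (within 3.5 degrees) through both holes, collar flat on the bracket (2 mm), its axis within 3 mm of the bracket's hole; the bracket has moved 4 to 12 mm into line, lies flat on the anchor, turned less than 14 degrees from it; all at rest (z of pin in the frame of bracket_hole between -0.002 and 0.002 m and horizontal distance between pin and bracket_hole below 0.003 m and angle between pin's own z axis and vertical below 0.06 rad and z of bracket in the frame of anchor below 0.058 m and angle between bracket's own z axis and vertical below 0.04 rad and distance of bracket from where it was at the start of the episode between 0.004 and 0.012 m and angle between the x axis of bracket and the x axis of anchor, either way round below 0.25 rad and linear speed of pin below 0.01 m/s); the robot touches nothing.
It fails at once if the pin is forced: more than 14 N between the pin and the anchor (its insert), or 35 N between the pin and the bracket (contact force between pin and anchor above 14 N or contact force between pin and bracket above 35 N).
It fails at once if the bracket is pushed by the gripper or arm instead of the pin (contact force between any of the fingers, the arm and bracket above 2 N).
It fails at once if the bracket is tipped (angle between bracket's own z axis and vertical above 0.2 rad).
It fails at once if a bystander is moved more than 20 mm (distance of any of sugar_tub, pod_a, pod_b, tumbler, pod_c, pod_d, sanitiser from where it was at the start of the episode above 0.02 m).
It also fails if it takes over 53 s, if anything falls off the work surface, if the arm or the gripper's body presses on something with over 40 N, if the wrist force passes 120 N, or if a joint passes its speed limit or range.

### The arm

A 7-joint arm with a two-finger parallel gripper is mounted at the origin on a cart in front of the work surface, level with it; the furniture and walls round the work are solid. World frame = base frame: x ahead of the robot, y to its left, z up, the work surface at z = 0. Lengths are in m, angles in rad, forces in N, time in s.
With the tool pointing down it reaches from about 0.4 to 0.9 m from the base axis. Payload 5.5 kg.
Tool frame: the origin (TCP) lies at the very end of the fingers, on their centre line; the grasp point (between the pads) lies 19 mm behind it; z points along the fingers, y is the line along which they close (so a half turn about z gives the same grasp; the last joint's range is limited). The gripper opens to 85 mm and grips with 20 to 120 N. Pads are 22 mm wide; open, the fingers measure 114 mm over their backs; the gripper's body (76 mm by 85 mm) begins 54 mm behind the grasp point. The pads swing forward as they close: fully open they stand 13 mm farther back than shut.
Start: joints at [-0.912, 0.501, -0.427, 1.55, 0.221, 1.138, -0.21], TCP at [0.251, 0.6, 0.197] pointing down, gripper open.
Joint ranges: [-2.88, 2.88], [-0.31, 2.03], [-1.54, 1.56], [0.2, 2.42], [-1.41, 4.55], [0.19, 2.02], [-2.57, 2.57]. Speed limits (rad/s): [2.57, 2.57, 3.14, 3.14, 3.14, 3.14, 3.14].

### API

Orientations are given as a rotation vector (axis times angle).
In Python, from rig import telemetry, optics, bot gives the robot as it stands.
- The arm moves only by the shell command python3 -m jog 'ROWS'. ROWS is JSON, a list that holds one entry, the list of rows, each a list of 5 numbers: the shift along the tool's x, y, z in cm, then the turn about the tool's z in degrees, then the opening, from 0 (shut) to 1 (fully open). A call has 1 to 20 rows; each row shifts and turns the commanded pose from where the row before left it, along the tool's axes as they then stand; what a row does not reach is not made up. A row lasts 1/10 s, in which the tool goes at most 50 mm and 8.59 degrees, less where a joint would pass 70% of its speed; a pose out of reach is approached as far as the arm can. A call is refused whole if a number of a shift passes 5 or a number of a turn 8.59, either way. A call with a gripper value outside its range is refused whole. The fingers move at their own pace and stop on an object; the grip force is fixed at half the most. Time passes only in rows, so rows that do not move let the fingers close. It gives the time, the measured TCP pose, the force, the opening and the grip force at its end, in the units of the state.
- telemetry.read_state(): the state, without advancing time (a new reading comes with each control period).
- optics.grab_frame(name): name is "side" or "top"; returns the picture (400x640x3 uint8, blue, green, red); there is no depth.
- optics.get_calibration(name): a dict with "fx", "fy", "cx", "cy" (pixels), "R" (3x3) and "t" (3): a world point X has camera coordinates R X + t. Camera axes: x right, y down, z forward; pixel columns grow to the right and rows downward; lengths in m; the calibration is good to about 2 mm. A picture is of the moment at which its call begins. get_calibration takes no time and is no camera call.
- bot.hand_in(): hands the job in; it is judged then, once.
The state is a dict: "time_s": time; "q": joint angles; "qvel": joint speeds; "tau": joint torques, N m; "tcp_pos": TCP position; "tool_rot": TCP orientation; "ft_force": force on the tool from outside, world axes, zero at the start; "torque": the same for the moment, N m; "opening": finger opening in m; "grip_force": force on a finger pad.
Only numpy, scipy, OpenCV 4.12 (cv2) and the standard library are available. Lean on these libraries where they do the work, as an engineer would, in place of code of your own. Each camera call takes 0.05 s, during which the arm holds its last target. There are 200 camera calls.

## Working session

There is one attempt and no reset: what is moved stays moved. The work goes in short steps, Python scripts to look and compute and a shell command to move; the robot and the scene stay as the last step left them, time stands still between calls to the robot, and variables do not carry over. Pictures are saved under pics/ and viewed, at most 10 in all, crops included, and the job is handed in when it is done.

```bash
mkdir -p pics
python3 - <<'E'
from rig import telemetry, optics, bot
import cv2
print(telemetry.read_state())
for n in("side","top"):
    f=optics.grab_frame(n); cv2.imwrite(f"pics/{n}0.png",f); print(n,optics.get_calibration(n))
E
```

```text
{'time_s': 0.0, 'q': array([-0.91178848,  0.50187901, -0.42678921,  1.55146789,  0.22077431,
        1.13831729, -0.21029414]), 'qvel': array([-0.00028273, -0.00057866,  0.00151163, -0.00026976,  0.0002002 ,
       -0.00064264, -0.00049415]), 'tau': array([ 3.92030561e-04, -5.69524527e+01, -5.81583738e+00, -2.80927849e+01,
        1.08261657e-02,  1.22969862e-02,  8.62963930e-06]), 'tcp_pos': array([0.25033904, 0.59900838, 0.19593227]), 'tool_rot': array([-6.17507609e-01, -3.07981025e+00,  3.07758835e-03]), 'ft_force': array([ 0.56795546, -0.35352425, -0.24876867]), 'torque': array([ 0.01143093, -0.0280132 , -0.01565888]), 'grip_force': 0.0, 'opening': 0.08538047554339633}
side {'fx': 462.60081372290415, 'fy': 462.60081372290415, 'cx': 323.4217815105928, 'cy': 198.35201277370467, 'R': array([[ 0.9202142 , -0.39115968,  0.01413983],
       [-0.23986189, -0.59209256, -0.76934562],
       [ 0.30930907,  0.70457115, -0.63867628]]), 't': array([-0.47836372,  0.21497012,  1.10454085])}
top {'fx': 505.4797917744892, 'fy': 505.4797917744892, 'cx': 321.8854837319051, 'cy': 198.96095056172953, 'R': array([[ 0.00781107, -0.99975195,  0.02085713],
       [-0.98239399, -0.01156549, -0.18646255],
       [ 0.18665752, -0.01903344, -0.98224065]]), 't': array([0.05391241, 0.55194125, 1.44458264])}
```

View pics/side0.png

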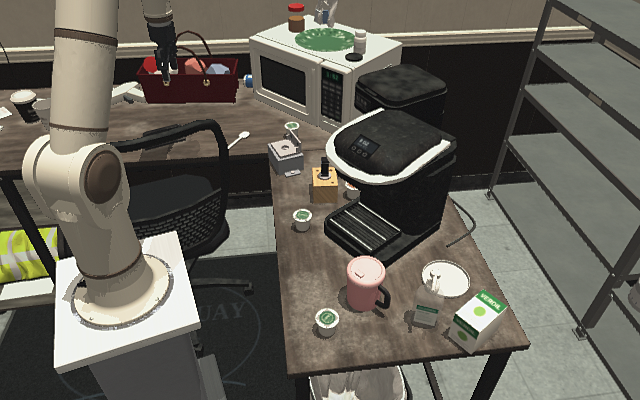

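View pics/top0.png

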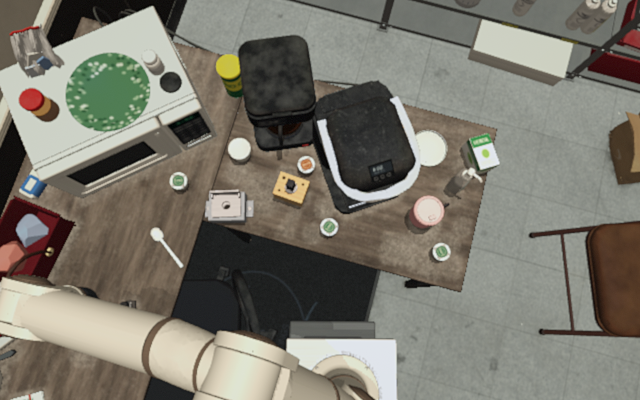

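Side: the stand with the pin is near (325,180), the bracket on its anchor near (287,155). Top: stand near (291,187), bracket near (228,206), with its hole visible at about (228,207). I'll enlarge both regions.

Run:
```python
import cv2,numpy as np
a=cv2.imread("pics/top0.png")[160:235,195:325]; b=cv2.imread("pics/side0.png")[115:210,260:350]
a=cv2.resize(a,None,fx=6,fy=6,interpolation=cv2.INTER_CUBIC)
b=cv2.resize(b,None,fx=6,fy=6,interpolation=cv2.INTER_CUBIC)
cv2.imwrite("pics/ta.png",a);cv2.imwrite("pics/sb.png",b)
```

```text
(no output)
```

View pics/ta.png

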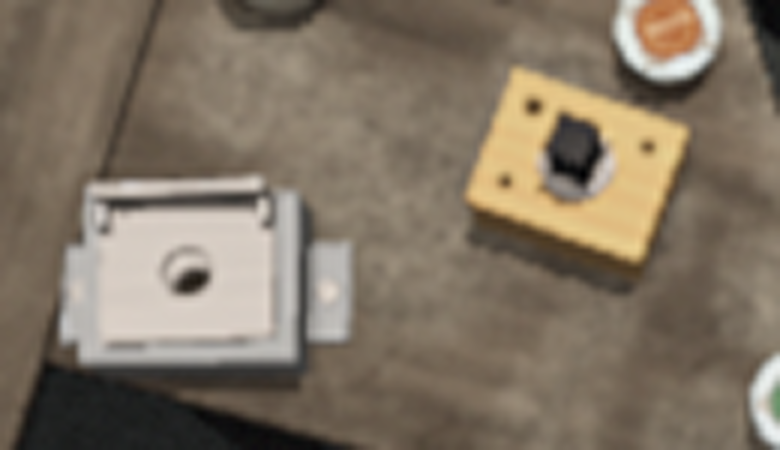

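View pics/sb.png

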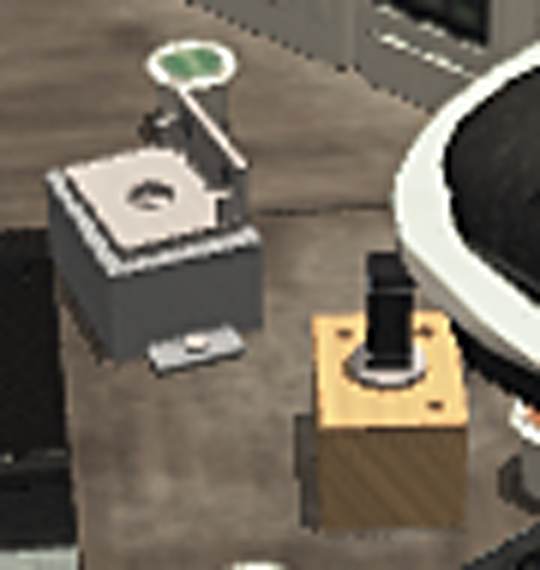

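The enlarged top view shows the bracket hole at about (186,271) in the crop (226,205 full frame). The insert shows in its upper left and dark in the lower right, so the insert hole lies towards the image's lower right. The stand top's corners are near (513,68), (690,128), (640,262) and (467,198), with the collar at (576,165). In the side crop the hole is at (152,195), the collar at (390,362) and the handle top at (390,262). Next I triangulate these.

```bash
cat > h.py <<'E'
import cv2,numpy as np
from rig import optics,telemetry
from scipy.spatial.transform import Rotation as Ro
C={n:optics.get_calibration(n) for n in("side","top")}
def P(n):
    c=C[n];K=np.array([[c['fx'],0,c['cx']],[0,c['fy'],c['cy']],[0,0,1]]);return K@np.c_[c['R'],c['t']]
def tri(s,t):
    X=cv2.triangulatePoints(P("side"),P("top"),np.array(s,float).reshape(2,1),np.array(t,float).reshape(2,1));X=(X[:3]/X[3]).ravel()
    e=[]
    for n,u in(("side",s),("top",t)):
        p=P(n)@np.r_[X,1];e.append(np.round(p[:2]/p[2]-u,1))
    return X,e
def plane(n,u,z):
    c=C[n];d=c['R'].T@np.array([(u[0]-c['cx'])/c['fx'],(u[1]-c['cy'])/c['fy'],1]);o=-c['R'].T@c['t']
    return o+d*(z-o[2])/d[2]
def proj(n,X):
    p=P(n)@np.r_[X,1];return p[:2]/p[2]
E
python3 - <<'E'
from h import *
np.set_printoptions(precision=4,suppress=True)
T=lambda x,y:np.array([195+(x+.5)/6-.5,160+(y+.5)/6-.5]); S=lambda x,y:np.array([260+(x+.5)/6-.5,115+(y+.5)/6-.5])
print("cams",[-C[n]['R'].T@C[n]['t'] for n in C])
for k,s,t in[("hole",S(152,195),T(186,271)),("collar",S(390,362),T(576,166)),("htop",S(390,266),T(576,130))]: print(k,*tri(s,t))
st=[plane("top",T(*p),.064) for p in[(513,68),(690,128),(640,262),(467,198)]]
st=np.array(st);print(st,st.mean(0)); print("sides",np.linalg.norm(np.diff(st,axis=0),axis=1)); d=st[1]-st[0];print("stand y angle",np.degrees(np.arctan2(d[1],d[0])))
br=np.array([plane("top",T(*p),.064) for p in[(98,345),(272,341)]]);d=br[1]-br[0];print(br,np.degrees(np.arctan2(d[1],d[0])))
a=np.array([plane("top",T(*p),.056) for p in[(78,362),(303,366)]]);d=a[1]-a[0];print(a,np.degrees(np.arctan2(d[1],d[0])))
for n,u in(("side",S(152,195)),("top",T(186,271))): print("hole",n,plane(n,u,.064))
for n,u in(("side",S(390,362)),("top",T(576,166))): print("collar",n,plane(n,u,.070))
for n,u in(("side",S(390,266)),("top",T(576,130))): print("htop",n,plane(n,u,.126))
g=telemetry.read_state();print(Ro.from_rotvec(g['tool_rot']).as_matrix())
# handle mask
f=cv2.imread("pics/top0.png");m=(f.max(2)<60).astype(np.uint8)[160:215,270:315]
c=max(cv2.findContours(m,0,2)[0],key=cv2.contourArea);print(cv2.minAreaRect(c),cv2.contourArea(c),c.ravel().reshape(-1,2).mean(0)+[270,160])
E
```

```text
cams [array([ 0.1501, -0.8381,  0.8776]), array([0.2722, 0.0878, 1.5207])]
hole [0.5295 0.3401 0.0636] [array([-0.4,  0.1]), array([ 0.1, -0.3])]
collar [0.584  0.1512 0.069 ] [array([-0.9,  0.2]), array([ 0.2, -0.7])]
htop [0.5861 0.1497 0.1269] [array([ 0.3, -0.1]), array([-0.1,  0.3])]
[[0.632  0.184  0.064 ]
 [0.6028 0.0963 0.064 ]
 [0.5355 0.1199 0.064 ]
 [0.5663 0.2049 0.064 ]] [0.5842 0.1513 0.064 ]
sides [0.0924 0.0713 0.0905]
stand y angle -108.44397526033958
[[0.4917 0.3811 0.064 ]
 [0.4946 0.2973 0.064 ]] -88.0311929997846
[[0.4844 0.3919 0.056 ]
 [0.4837 0.283  0.056 ]] -90.40894451060872
hole side [0.5305 0.3396 0.064 ]
hole top [0.5285 0.3403 0.064 ]
collar side [0.5862 0.1499 0.07  ]
collar top [0.5817 0.1517 0.07  ]
htop side [0.5856 0.1509 0.126 ]
htop top [0.5871 0.1496 0.126 ]
[[-0.9227  0.3855 -0.0007]
 [ 0.3855  0.9227 -0.0016]
 [ 0.0001 -0.0017 -1.    ]]
((20.500001907348633, 25.0), (7.155416965484619, 8.497057914733887), 26.56505012512207) 19.0 [291.4118 185.1176]
```

Heights and sizes check out: hole z is 63.6 mm, collar top 69 mm, handle top 127 mm, and the stand measures 92x71 mm. The pin is at about (0.585,0.151) and the hole at (0.5295,0.340). Now I measure the hidden hole through the bracket hole.

Run:
```python
from h import *
np.set_printoptions(precision=4,suppress=True)
out=[]
for n,u in(("top",(226,205.2)),("side",(285.3,147.6))):
    f=np.mean([optics.grab_frame(n).astype(float) for _ in range(3)],0).astype(np.uint8)
    cv2.imwrite(f"pics/{n}1.png",f)
    # ortho-rectify a 40mm window at the z=.064 plane, (world x up, y left)
    c=np.array([.5295,.340]);s=8
    o=[]
    for z in(.064,.056):
        w=np.array([[c[0]+a,c[1]+b,z] for a,b in((.02,.02),(.02,-.02),(-.02,-.02),(-.02,.02))])
        src=np.float32([proj(n,x) for x in w]);L=400
        M=cv2.getPerspectiveTransform(src,np.float32([[0,0],[L,0],[L,L],[0,L]]))
        im=cv2.warpPerspective(f,M,(L,L),flags=cv2.INTER_CUBIC)
        for k in range(0,L,50): cv2.line(im,(k,0),(k,6),(0,0,255),1);cv2.line(im,(0,k),(6,k),(0,0,255),1)
        im[200,::4]=(0,0,255);im[::4,200]=(0,0,255)
        o.append(im)
        # dark area
    out.append(o[0])
    g=cv2.cvtColor(f,cv2.COLOR_BGR2GRAY);x,y=int(u[0]),int(u[1]);print(n,x-6,y-6);print(g[y-6:y+7,x-6:x+8])
cv2.imwrite("pics/rect.png",np.hstack(out))
```

```text
top 220 199
[[205 205 206 206 207 207 207 207 206 206 206 207 207 206]
 [206 206 207 208 207 200 199 200 204 207 207 206 206 206]
 [206 208 207 195 179 160 156 163 179 198 206 206 205 205]
 [208 208 189 156 166 178 178 179 178 186 201 206 206 205]
 [207 203 163 160 199 213 208 202 196 186 198 206 205 204]
 [206 189 157 190 208 193 169 156 160 163 190 205 205 205]
 [208 183 168 195 185 135  84  63  70 100 179 206 208 207]
 [209 194 173 174 140  72  42  35  33  82 181 208 208 206]
 [207 203 184 150  94  44  36  40  63 138 194 207 205 204]
 [205 206 198 160 103  70  66  92 144 188 206 206 205 205]
 [205 207 205 194 178 171 172 181 197 207 208 206 206 206]
 [206 207 208 209 208 207 208 209 210 209 207 207 207 207]
 [207 207 208 208 208 209 209 209 208 207 207 207 206 207]]
side 279 141
[[231 229 223 220 217 216 215 216 216 217 225 231  81  73]
 [217 217 217 214 213 213 213 213 213 212 215 219 132 108]
 [212 212 215 213 214 216 216 215 214 213 212 217 224 134]
 [210 211 215 218 218 212 217 215 219 217 214 211 218 225]
 [211 213 214 199 184 102 120 138 207 215 219 212 209 218]
 [213 215 192 113  60  76  57  54  51 107 223 215 210 211]
 [214 217 147  68  92 144 107 109  98  75 211 215 211 209]
 [214 216 144 131 158 166 219 233 230 155 219 213 212 211]
 [213 215 220 185 147 112 116 174 218 215 212 211 211 213]
 [211 212 215 218 220 218 219 218 215 209 210 210 210 211]
 [212 210 211 214 214 213 209 210 213 212 208 210 211 210]
 [215 211 210 213 213 212 210 209 212 215 214 214 218 210]
 [222 214 211 211 214 215 215 213 215 214 218 212 212 135]]
```

View pics/rect.png

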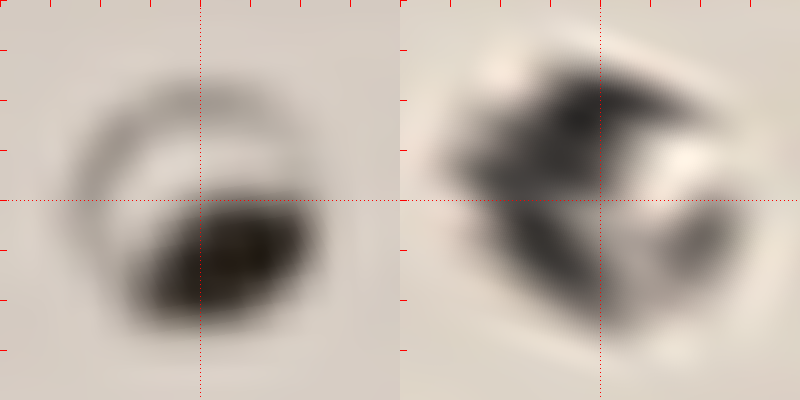

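In the rectified view (10 px/mm, x up, y left) the bracket hole centre is at about (194,205) with radius 124 px. The dark lens to its lower right, once corrected for parallax, puts the insert axis about 8 mm off, roughly (-7.6,-2.5) mm in world x,y. Moving over the pin now.

```bash
python3 -m jog '[[[-2,-1.2,0,0,1],[-3.4,-2,0,0,1],[-3.4,-2,0,0,1],[-3.4,-2,0,0,1],[-3.4,-2,0,0,1],[-3.4,-2,0,0,1],[-3.4,-2,0,0,1],[-3.4,-2,0,0,1],[-3.4,-2,0,0,1],[-3.4,-2,0,0,1],[-3.4,-2,0,0,1],[-3.4,-2,0,0,1],[-3.4,-2,0,0,1],[-3.4,-2,0,0,1],[-1.5,-0.9,0,-4.2,1],[0,0,0,0,1],[0,0,0,0,1],[0,0,0,0,1]]]'
cat >> h.py <<'E'
np.set_printoptions(precision=4,suppress=True)
def go(x,y,z,deg=None):
    s=telemetry.read_state();R=Ro.from_rotvec(s['tool_rot']).as_matrix();p=s['tcp_pos']
    ya=np.degrees(np.arctan2(R[1,1],R[0,1]))
    print("t",s['time_s'],"p",p,"yaw_y",round(ya,2),"tilt",R[:,2],"F",s['ft_force'],"op",s['opening'],"g",s['grip_force'])
    print("rest cm tool",100*R.T@(np.array([x,y,z])-p), "turn",None if deg is None else ya-deg)
E
python3 -c "from h import *;go(.585,.1507,.085,71.5)"
```

```text
time_s: 2.2
tcp_pos: [0.5813, 0.1586, 0.197]
tool_rot: [-0.502, -3.1, -0.001]
ft_force: [-0.6, -0.5, -1.4]
opening: 0.0856
grip_force: 0.0
t 2.2 p [0.5813 0.1586 0.197 ] yaw_y 71.61 tilt [-0.0006  0.001  -1.    ] F [-0.5996 -0.5206 -1.4487] op 0.08558749546710011 g 0.0
rest cm tool [-0.6103 -0.6454 11.201 ] turn 0.11317507994799314
```

```bash
python3 -m jog '[[[-0.6,-0.65,0,0,1],[0,0,2,0,1],[0,0,2.5,0,1],[0,0,2.5,0,1],[0,0,2,0,1],[0,0,1.5,0,1],[0,0,0.7,0,1],[0,0,0,0,1],[0,0,0,0,1],[0,0,0,0,1]]]'
python3 - <<'E'
from h import *
go(.585,.1507,.085,71.5)
o=[]
for n,(x,y) in(("top",(250,150)),("side",(285,125))):
    f=optics.grab_frame(n); o.append(cv2.resize(f[y:y+80,x:x+80],(400,400),interpolation=cv2.INTER_CUBIC))
cv2.imwrite("pics/g1.png",np.hstack(o))
E
```

```text
time_s: 3.2
tcp_pos: [0.587, 0.1488, 0.0862]
tool_rot: [0.504, 3.099, 0.001]
ft_force: [-0.1, 0.8, -0.6]
opening: 0.0854
grip_force: 0.0
t 3.2 p [0.587  0.1488 0.0862] yaw_y 71.52 tilt [ 0.0021  0.0005 -1.    ] F [-0.0783  0.819  -0.6063] op 0.08535613562073022 g 0.0
rest cm tool [0.2467 0.114  0.1223] turn 0.02433835462490208
```

View pics/g1.png

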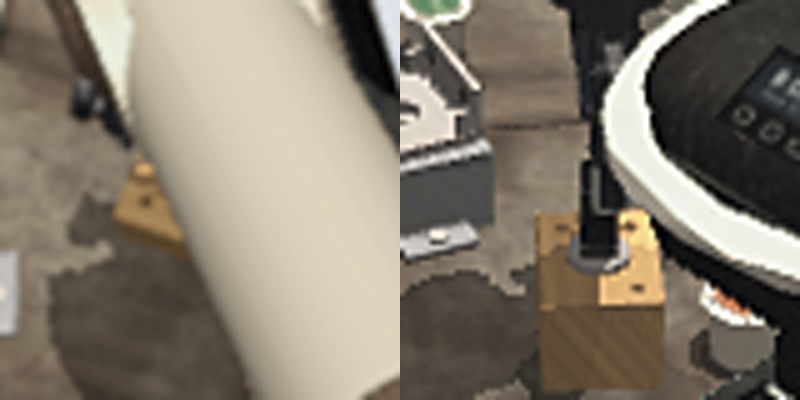

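The arm now hides the pin from the top camera. The side view shows the pin still standing, collar at about (598,250), with the gripper round the handle. I correct by 2 mm and close.

```bash
python3 -m jog '[[[0.2,0.1,0,0,1],[0,0,0,0,0],[0,0,0,0,0],[0,0,0,0,0],[0,0,0,0,0],[0,0,0,0,0],[0,0,0,0,0],[0,0,0,0,0]]]'
python3 - <<'E'
from h import *
go(.585,.1507,.085,71.5)
E
```

```text
time_s: 4.1
tcp_pos: [0.5846, 0.1504, 0.0853]
tool_rot: [0.504, 3.1, 0.001]
ft_force: [-0.2, 1.4, 1.8]
opening: 0.0198
grip_force: 60.2
t 4.1 p [0.5846 0.1504 0.0853] yaw_y 71.53 tilt [ 0.0005  0.0004 -1.    ] F [-0.1758  1.3893  1.7998] op 0.01976968854099004 g 60.19341107457876
rest cm tool [-0.0238  0.0397  0.0308] turn 0.032105023075530426
```

Gripped (opening 19.8 mm, 60 N). Lifting and carrying it across.

```bash
python3 -m jog '[[[0,0,-0.5,0,0],[0,0,-1.5,0,0],[0,0,-2.5,0,0],[0,0,-2.5,0,0],[0,0,-2.5,0,0],[0,0,-1.5,0,0],[0,0,0,0,0],[0,0,0,0,0]]]'
python3 - <<'E'
from h import *
go(.5214,.338,.19,90)
E
```

```text
time_s: 4.9
tcp_pos: [0.584, 0.1498, 0.1946]
tool_rot: [-0.505, -3.1, 0.001]
ft_force: [0.3, 0.9, -2.5]
opening: 0.02
grip_force: 59.7
t 4.9 p [0.584  0.1498 0.1946] yaw_y 71.51 tilt [-0.0004 -0.0003 -1.    ] F [ 0.3074  0.8617 -2.5101] op 0.019997551932188527 g 59.654255378991365
rest cm tool [11.908  15.8632  0.4604] turn -18.485040016047776
```

```bash
python3 -m jog '[[[0.9,1.2,0,0,0],[1.8,2.4,0,0,0],[2,2.7,0,0,0],[2,2.7,0,0,0],[2,2.7,0,0,0],[1.8,2.4,0,0,0],[1.4,1.8,0,0,0],[0,0,0,-6,0],[0,0,0,-6,0],[0,0,0,-6,0],[0,0,0,-0.5,0],[0,0,0,0,0],[0,0,0,0,0],[0,0,0,0,0],[0,0,0,0,0]]]'
python3 - <<'E'
from h import *
go(.5214,.338,.19,90)
f=optics.grab_frame("side");cv2.imwrite("pics/s2.png",f);print([(k,proj("side",p)) for k,p in(("tip",(.5214,.338,.1135)),("org",(.5214,.338,.1735)),("hole",(.529,.3405,.064)))])
o=f[75:175,235:335];cv2.imwrite("pics/s2c.png",cv2.resize(o,(600,600),interpolation=cv2.INTER_CUBIC))
E
```

```text
time_s: 6.4
tcp_pos: [0.5219, 0.3387, 0.1949]
tool_rot: [-0.001, -3.142, -0.0]
ft_force: [0.1, 0.2, -2.2]
opening: 0.0197
grip_force: 59.6
t 6.4 p [0.5219 0.3387 0.1949] yaw_y 89.98 tilt [-0.0001  0.     -1.    ] F [ 0.1386  0.1913 -2.1848] op 0.0197470426120995 g 59.638856342062354
rest cm tool [ 0.0473 -0.0683  0.4944] turn -0.020265869382853907
[('tip', array([281.6782, 134.5134])), ('org', array([280.8117, 117.4296])), ('hole', array([284.3707, 147.0337]))]
```

View pics/s2c.png

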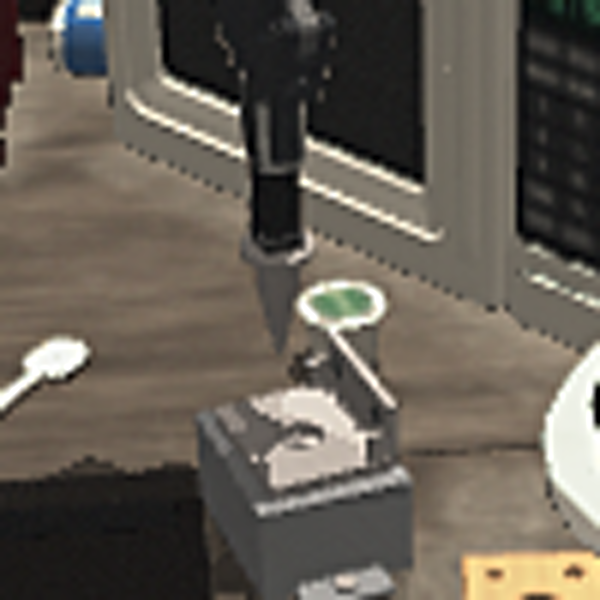

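The tip is at crop (281,351), i.e. (281.8,133.4) in the full frame, against a prediction of (281.7,134.5), so the pin hangs straight and where expected. I start about 6 mm towards the insert side and descend.

```bash
python3 -m jog '[[[-0.24,-0.06,0,0,0],[0,0,1,0,0],[0,0,1.5,0,0],[0,0,1.2,0,0],[0,0,0.6,0,0],[0,0,0.3,0,0],[0,0,0,0,0],[0,0,0.2,0,0],[0,0,0.2,0,0],[0,0,0.2,0,0],[0,0,0.2,0,0],[0,0,0,0,0],[0,0,0,0,0]]]'
python3 - <<'E'
from h import *
go(.5243,.3381,.137,90)
E
```

```text
time_s: 7.75
tcp_pos: [0.5243, 0.338, 0.141]
tool_rot: [0.001, -3.142, -0.0]
ft_force: [0.6, 0.3, -2.8]
opening: 0.0199
grip_force: 59.6
t 7.75 p [0.5243 0.338  0.141 ] yaw_y 90.02 tilt [-0.0001  0.     -1.    ] F [ 0.5815  0.2571 -2.8469] op 0.01989929695877569 g 59.64397022500634
rest cm tool [0.0005 0.0067 0.3979] turn 0.023100889033656813
```

```bash
python3 -m jog '[[[0,0,0.15,0,0],[0,0,0.15,0,0],[0,0,0.15,0,0],[0,0,0.15,0,0],[0,0,0.1,0,0],[0,0,0.1,0,0],[0,0,0,0,0],[0,0,0,0,0]]]';python3 -m jog '[[[0,0,0.1,0,0],[0,0,0.1,0,0],[0,0,0.1,0,0],[0,0,0.1,0,0],[0,0,0,0,0],[0,0,0,0,0]]]'
```

```text
time_s: 8.55
tcp_pos: [0.5243, 0.338, 0.133]
tool_rot: [0.001, -3.142, -0.0]
ft_force: [0.8, 0.7, -2.5]
opening: 0.02
grip_force: 59.6
time_s: 9.15
tcp_pos: [0.5243, 0.338, 0.1289]
tool_rot: [0.001, -3.141, 0.0]
ft_force: [-0.3, 0.0, -2.2]
opening: 0.0198
grip_force: 59.6
```

```bash
python3 -m jog '[[[0,0,0.1,0,0],[0,0,0.1,0,0],[0,0,0.1,0,0],[0,0,0,0,0],[0,0,0,0,0]]]';python3 -m jog '[[[0,0,0.1,0,0],[0,0,0.1,0,0],[0,0,0,0,0],[0,0,0,0,0]]]'
```

```text
time_s: 9.65
tcp_pos: [0.5244, 0.338, 0.126]
tool_rot: [0.001, -3.142, -0.0]
ft_force: [0.1, -0.6, -2.3]
opening: 0.0196
grip_force: 59.6
time_s: 10.05
tcp_pos: [0.5244, 0.338, 0.124]
tool_rot: [-0.001, 3.142, -0.0]
ft_force: [0.6, 0.2, -2.4]
opening: 0.0199
grip_force: 59.6
```

```bash
python3 -m jog '[[[0,0,0.1,0,0],[0,0,0.1,0,0],[0,0,0,0,0],[0,0,0,0,0]]]'
```

```text
time_s: 10.45
tcp_pos: [0.5244, 0.338, 0.122]
tool_rot: [-0.001, 3.141, 0.0]
ft_force: [1.5, 0.4, -1.4]
opening: 0.0198
grip_force: 59.7
```

```bash
python3 -m jog '[[[0,0,0.1,0,0],[0,0,0.1,0,0],[0,0,0,0,0],[0,0,0,0,0]]]'
```

```text
time_s: 10.85
tcp_pos: [0.5245, 0.338, 0.12]
tool_rot: [-0.001, 3.141, 0.0]
ft_force: [1.1, 0.8, -1.6]
opening: 0.0201
grip_force: 59.7
```

```bash
python3 -m jog '[[[0,0,0.1,0,0],[0,0,0.1,0,0],[0,0,0,0,0],[0,0,0,0,0]]]'
```

```text
time_s: 11.25
tcp_pos: [0.5243, 0.338, 0.1179]
tool_rot: [0.001, -3.141, 0.0]
ft_force: [1.5, 0.5, -2.2]
opening: 0.0195
grip_force: 59.7
```

```bash
python3 -m jog '[[[0,0,0.1,0,0],[0,0,0.1,0,0],[0,0,0,0,0],[0,0,0,0,0]]]'
```

```text
time_s: 11.65
tcp_pos: [0.5242, 0.3379, 0.1159]
tool_rot: [0.001, -3.141, 0.0]
ft_force: [1.4, 0.1, -1.9]
opening: 0.0198
grip_force: 59.7
```

```bash
python3 -m jog '[[[0,0,0.1,0,0],[0,0,0.1,0,0],[0,0,0,0,0],[0,0,0,0,0]]]'
```

```text
time_s: 12.05
tcp_pos: [0.5242, 0.338, 0.1139]
tool_rot: [0.001, -3.141, 0.0]
ft_force: [2.2, 0.7, -1.9]
opening: 0.0197
grip_force: 59.7
```

```bash
python3 -m jog '[[[0,0,0.1,0,0],[0,0,0.1,0,0],[0,0,0,0,0],[0,0,0,0,0]]]'
```

```text
time_s: 12.45
tcp_pos: [0.5242, 0.338, 0.1119]
tool_rot: [0.001, -3.141, 0.0]
ft_force: [1.3, -0.1, -1.7]
opening: 0.0195
grip_force: 59.7
```

```bash
python3 -m jog '[[[0,0,0.1,0,0],[0,0,0.1,0,0],[0,0,0,0,0],[0,0,0,0,0]]]'
python3 - <<'E'
from h import *
f=optics.grab_frame("side");cv2.imwrite("pics/s3.png",cv2.resize(f[95:175,245:325],(560,560),interpolation=cv2.INTER_CUBIC))
E
```

```text
time_s: 12.85
tcp_pos: [0.5242, 0.338, 0.1099]
tool_rot: [0.001, -3.141, 0.0]
ft_force: [0.7, -0.2, -2.5]
opening: 0.0197
grip_force: 59.7
```

View pics/s3.png

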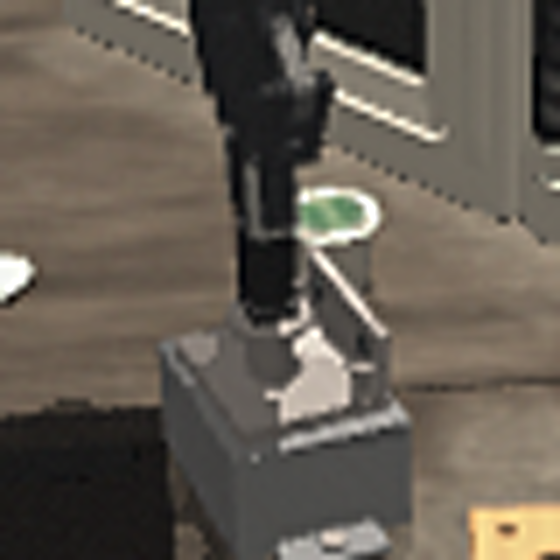

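The pin is upright in the bracket hole, the collar (at about (270,325)) is about 25 mm above the bracket, and forces are small. Continuing.

```bash
python3 -m jog '[[[0,0,0.1,0,0],[0,0,0.1,0,0],[0,0,0,0,0],[0,0,0,0,0]]]'
```

```text
time_s: 13.3
tcp_pos: [0.5242, 0.3379, 0.1079]
tool_rot: [0.001, -3.141, 0.0]
ft_force: [0.7, -0.5, -3.0]
opening: 0.0199
grip_force: 59.7
```

```bash
python3 -m jog '[[[0,0,0.1,0,0],[0,0,0.1,0,0],[0,0,0,0,0],[0,0,0,0,0]]]'
```

```text
time_s: 13.7
tcp_pos: [0.5242, 0.3378, 0.1058]
tool_rot: [0.001, -3.141, 0.001]
ft_force: [0.0, -0.4, -2.6]
opening: 0.0198
grip_force: 59.7
```

```bash
python3 -m jog '[[[0,0,0.1,0,0],[0,0,0.1,0,0],[0,0,0,0,0],[0,0,0,0,0]]]'
```

```text
time_s: 14.1
tcp_pos: [0.5241, 0.3378, 0.1037]
tool_rot: [0.001, -3.141, 0.001]
ft_force: [-0.3, -1.3, -3.3]
opening: 0.0198
grip_force: 59.6
```

```bash
python3 -m jog '[[[0.04,-0.06,0,0,0],[0,0,0.1,0,0],[0,0,0,0,0],[0,0,0,0,0]]]'
```

```text
time_s: 14.5
tcp_pos: [0.5239, 0.3375, 0.103]
tool_rot: [0.001, -3.142, -0.0]
ft_force: [1.1, -1.2, -0.9]
opening: 0.0195
grip_force: 59.7
```

```bash
python3 -m jog '[[[0,0,0.1,0,0],[0,0,0,0,0],[0,0,0,0,0]]]'
```

```text
time_s: 14.8
tcp_pos: [0.5239, 0.3374, 0.1019]
tool_rot: [0.001, -3.141, 0.0]
ft_force: [0.9, -0.9, -2.0]
opening: 0.0198
grip_force: 59.7
```

```bash
python3 -m jog '[[[0,0,0.1,0,0],[0,0,0,0,0],[0,0,0,0,0]]]'
```

```text
time_s: 15.1
tcp_pos: [0.5238, 0.3373, 0.1009]
tool_rot: [0.001, -3.141, 0.0]
ft_force: [1.4, -2.0, -1.6]
opening: 0.0199
grip_force: 59.7
```

```bash
python3 -m jog '[[[0,-0.07,0,0,0],[0,0,0,0,0],[0,0,0.1,0,0],[0,0,0,0,0],[0,0,0,0,0]]]'
```

```text
time_s: 15.6
tcp_pos: [0.5239, 0.3369, 0.1]
tool_rot: [0.001, -3.141, -0.0]
ft_force: [-0.6, -0.2, -2.2]
opening: 0.02
grip_force: 59.7
```

```bash
python3 -m jog '[[[0,0,0.1,0,0],[0,0,0,0,0],[0,0,0,0,0]]]'
```

```text
time_s: 15.9
tcp_pos: [0.5238, 0.3368, 0.0989]
tool_rot: [0.001, -3.141, -0.0]
ft_force: [0.7, 0.2, -1.7]
opening: 0.0199
grip_force: 59.7
```

```bash
python3 -m jog '[[[0,0,0.1,0,0],[0,0,0,0,0],[0,0,0,0,0]]]'
```

```text
time_s: 16.2
tcp_pos: [0.5238, 0.3367, 0.0979]
tool_rot: [0.001, -3.141, 0.0]
ft_force: [-1.2, 0.1, -2.1]
opening: 0.0196
grip_force: 59.7
```

```bash
python3 -m jog '[[[0,0,0.1,0,0],[0,0,0,0,0],[0,0,0,0,0]]]'
```

```text
time_s: 16.5
tcp_pos: [0.5238, 0.3366, 0.0969]
tool_rot: [0.001, -3.141, 0.0]
ft_force: [0.3, -1.4, -1.2]
opening: 0.0197
grip_force: 59.7
```

```bash
python3 -m jog '[[[0,0,0.1,0,0],[0,0,0,0,0],[0,0,0,0,0]]]'
```

```text
time_s: 16.8
tcp_pos: [0.5238, 0.3365, 0.0958]
tool_rot: [0.001, -3.141, 0.001]
ft_force: [-0.9, -2.2, -1.0]
opening: 0.02
grip_force: 59.7
```

```bash
python3 -m jog '[[[0.03,-0.07,0,0,0],[0,0,0,0,0],[0,0,0.1,0,0],[0,0,0,0,0],[0,0,0,0,0]]]'
```

```text
time_s: 17.3
tcp_pos: [0.5236, 0.3362, 0.095]
tool_rot: [-0.001, 3.142, 0.0]
ft_force: [-0.6, -0.1, -2.4]
opening: 0.0199
grip_force: 59.6
```

```bash
python3 -m jog '[[[0,0,0.1,0,0],[0,0,0,0,0],[0,0,0,0,0]]]'
```

```text
time_s: 17.6
tcp_pos: [0.5237, 0.3362, 0.094]
tool_rot: [-0.001, 3.141, 0.0]
ft_force: [0.2, -0.0, -2.3]
opening: 0.0198
grip_force: 59.6
```

```bash
python3 -m jog '[[[0,0,0.1,0,0],[0,0,0,0,0],[0,0,0,0,0]]]'
```

```text
time_s: 17.9
tcp_pos: [0.5236, 0.3361, 0.0929]
tool_rot: [0.001, -3.142, -0.0]
ft_force: [0.1, -0.4, -1.7]
opening: 0.02
grip_force: 59.7
```

```bash
python3 -m jog '[[[0,0,0.1,0,0],[0,0,0.1,0,0],[0,0,0,0,0],[0,0,0,0,0]]]'
```

```text
time_s: 18.3
tcp_pos: [0.5236, 0.336, 0.0908]
tool_rot: [0.001, -3.141, -0.0]
ft_force: [0.4, -0.4, -2.2]
opening: 0.0195
grip_force: 59.6
```

```bash
python3 -m jog '[[[0,0,0.1,0,0],[0,0,0.1,0,0],[0,0,0,0,0],[0,0,0,0,0]]]'
```

```text
time_s: 18.7
tcp_pos: [0.5236, 0.336, 0.0889]
tool_rot: [0.001, -3.141, -0.0]
ft_force: [-0.5, 0.8, -3.4]
opening: 0.0199
grip_force: 59.6
```

```bash
python3 -m jog '[[[0,0,0.1,0,0],[0,0,0,0,0],[0,0,0,0,0]]]'
```

```text
time_s: 19.0
tcp_pos: [0.5236, 0.3361, 0.0879]
tool_rot: [0.001, -3.141, -0.0]
ft_force: [0.3, 1.4, -2.4]
opening: 0.0198
grip_force: 59.6
```

```bash
python3 -m jog '[[[0,0,0.1,0,0],[0,0,0,0,0],[0,0,0,0,0]]]'
```

```text
time_s: 19.3
tcp_pos: [0.5236, 0.336, 0.0869]
tool_rot: [0.001, -3.142, -0.0]
ft_force: [-0.3, 0.3, -2.3]
opening: 0.0197
grip_force: 59.6
```

Nearly seated; 0.5 mm steps now.

```bash
python3 -m jog '[[[0,0,0.05,0,0],[0,0,0.05,0,0],[0,0,0,0,0],[0,0,0,0,0]]]'
```

```text
time_s: 19.7
tcp_pos: [0.5236, 0.3361, 0.086]
tool_rot: [0.001, -3.142, -0.0]
ft_force: [-0.5, -0.4, -1.8]
opening: 0.0198
grip_force: 59.7
```

```bash
python3 -m jog '[[[0,0,0.05,0,0],[0,0,0,0,0],[0,0,0,0,0]]]'
```

```text
time_s: 20.0
tcp_pos: [0.5236, 0.3361, 0.0854]
tool_rot: [0.001, -3.142, -0.0]
ft_force: [0.3, 1.0, -1.7]
opening: 0.0198
grip_force: 59.7
```

```bash
python3 -m jog '[[[0,0,0.03,0,0],[0,0,0,0,0],[0,0,0,0,0]]]'
```

```text
time_s: 20.3
tcp_pos: [0.5237, 0.3361, 0.0854]
tool_rot: [-0.001, 3.141, 0.0]
ft_force: [0.4, -0.8, 0.8]
opening: 0.0199
grip_force: 59.9
```

The z position has stopped at 0.0854 and the downward load has risen by about 2.5 N, so the collar is seated. Releasing and looking.

```bash
python3 -m jog '[[[0,0,0,0,0.6],[0,0,0,0,0.6],[0,0,0,0,0.8],[0,0,0,0,1],[0,0,0,0,1],[0,0,-1,0,1],[0,0,-2,0,1],[0,0,-3,0,1],[0,0,-4,0,1],[0,0,-4,0,1],[3,-2,0,0,1],[3,-2,0,0,1],[3,-2,0,0,1],[3,-2,0,0,1],[3,-2,0,0,1],[0,0,0,0,1],[0,0,0,0,1]]]'
python3 - <<'E'
from h import *
o=[]
for n,(x,y) in(("top",(190,165)),("side",(250,105))):
    f=optics.grab_frame(n); o.append(cv2.resize(f[y:y+66,x:x+66],(400,400),interpolation=cv2.INTER_CUBIC))
cv2.imwrite("pics/e.png",np.hstack(o))
E
```

```text
time_s: 22.0
tcp_pos: [0.374, 0.236, 0.2263]
tool_rot: [-0.0, 3.139, 0.001]
ft_force: [0.3, 0.5, 0.7]
opening: 0.0855
grip_force: 0.0
```

View pics/e.png

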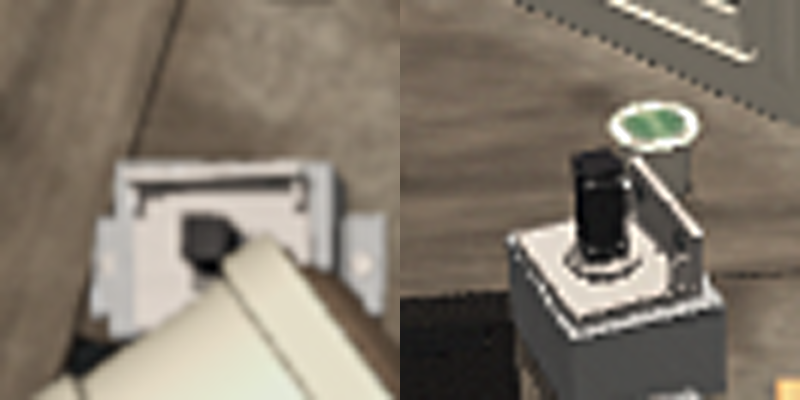

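The pin stands upright with its collar flat on the bracket (side crop, about (600,260)). The bracket has shifted towards the front and is not turned, and the gripper is clear. Handing in.

```bash
python3 -c "
from rig import bot; print(bot.hand_in())"
```

```text
the job is handed in; nothing more can be done
None
```

The pin is seated through both holes with its collar flat on the bracket, released and clear of the gripper, and the job was handed in at about 22 s; the hand-in returned no verdict.

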